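# Run the bored runner round the bent rail to its end stop

## Robot

A 6-joint arm with a two-finger parallel gripper is mounted at the origin on a cart in front of the work surface, level with it; the furniture and walls round the work are solid. World frame = base frame: x ahead of the robot, y to its left, z up, the work surface at z = 0. Lengths are in m, angles in degrees, forces in N, time in s.
With the tool pointing down it reaches from about 0.4 to 0.825 m from the base axis. Payload 7 kg.
Tool frame: the origin (TCP) lies at the very end of the fingers, on their centre line; the grasp point (between the pads) lies 19 mm behind it; z points along the fingers, y is the line along which they close (so a half turn about z gives the same grasp; the last joint's range is limited). The gripper opens to 88 mm and grips with 3 to 60 N. Pads are 19 mm wide; open, the fingers measure 130 mm over their backs; the gripper's body (78 mm by 193 mm) begins 47 mm behind the grasp point.
Start: joints at [-59.009, 20.546, 0.682, 0, -70.136, -16.507], TCP at [0.169, -0.654, 0.227] pointing down, gripper open.
Joint ranges: [-176.03, 176.03], [-82.01, 121.73], [-58.28, 71.71], [-173.87, 95.51], [-174.79, -0.11], [-173.66, 173.66]. Speed limits (degrees/s): [136.94, 136.94, 172.46, 180, 180, 180].

## Interface

Orientations are given as [roll, pitch, yaw] about the fixed x, y, z axes, in that order (R = Rz(yaw) Ry(pitch) Rx(roll)).
In Python, from plant import get_state, capture, close_job, regions_of gives the robot as it stands.
- The arm moves only by the tool jog_arm, never from a script. Its argument "moves" is a list of rows, each a list of 3 entries, a list of its own where there are three numbers: the shift along the tool's x, y, z in cm, then the turn about the tool's z in degrees, then the finger opening in cm, from 0 to 8.76. A call has 1 to 12 rows; each row shifts and turns the commanded pose from where the row before left it, along the tool's axes as they then stand; what a row does not reach is not made up. A row lasts 1/8 s, in which the tool goes at most 62.5 mm and 10.7 degrees, less where a joint would pass 70% of its speed; a pose out of reach is approached as far as the arm can. A call is refused whole if a number of a shift passes 6.25 or a number of a turn 10.7, either way. A call with a gripper value outside its range is refused whole. The fingers move at their own pace and stop on an object; "newtons" is the grip in N (left out, the last holds). Time passes only in rows, so rows that do not move let the fingers close. It gives the time, the measured TCP pose, the force, the opening and the grip force at its end, in the units of the state.
- get_state(): the state, without advancing time (a new reading comes with each control period).
- capture(name): name is "scene" or "side" or "wrist"; returns a dict with "pixels" (400x640x3 uint8, blue, green, red), "mtx" (3x3 intrinsics, pixels), "k1" (the pictures are not rectified: a ray, as slopes to the right and down, at radius r is drawn at 1 + k1 r^2 times it, then the intrinsics apply), "world_from_camera" (4x4, takes a point from camera to world coordinates); the wrist camera has in their place "hand_eye" (4x4, takes a point from camera to tool coordinates, whose origin is the TCP and whose axes are the flange's). Camera axes: x right, y down, z forward; pixel columns grow to the right and rows downward; lengths in m; the calibration is good to about 2 mm. A picture is of the moment at which its call begins: read the wrist's pose just before it. There is no depth.
- close_job(): hands the job in; it is judged then, once.
Trained networks look in a picture, given as the dict that the camera call returned (one of the last four; its "shot" number tells which), for a name from the list of things; names that differ only in an ending like _2 or _b are one class to them, and where a whole thing is asked for, a point or a joint stands for the part that bears it (a point fixed in the world has none). Each returns a list of dicts, best first, with "confidence" (0 to 1); they miss things now and then, are a little off and sometimes report something else, mostly with a low value. They report only what shows in the picture. A call takes as long as a camera call. They do not tell look-alikes from the thing itself.
- regions_of(picture, thing): "pixels" (400x640 bool, what is visible of it) and "pixel" ([column, row] in pixels, amid what is visible of it).
The state is a dict: "time_s": time; "joints": joint angles; "qd": joint speeds; "joint_torque": joint torques, N m; "tcp_pos": TCP position; "eef_rot": TCP orientation; "contact_force": force on the tool from outside, world axes, zero at the start; "moment": the same for the moment, N m; "gripper_width": finger opening in m; "gripper_force": force on a finger pad.
Only numpy, scipy, OpenCV 4.12 (cv2) and the standard library are available. Lean on these libraries where they do the work, as an engineer would, in place of code of your own. Each camera call takes 0.05 s, during which the arm holds its last target. There are 200 camera calls.

## Task

Pick up the bored runner, thread it onto the free end of the bent rail on the bench stand and slide it round the bend, turning it with the bend so that it never binds. Push it home against the end stop collar, hold a firm but gentle push of about 9 N there for a second, then let go and leave it sitting upright against the collar. Go by feel, since the rail sits a little crooked in its clamp: never force the runner against rail or stop harder than 15 N, and leave the other things on the bench alone.

Things in the scene. Friction and masses are not known exactly. Their poses are not given: they have to be found in the camera images.
- runner: loose rail runner, 36 long x 32 wide x 69 mm high, about 0.28 kg (0.21 to 0.36): dark foot 36 x 32 x 10 mm, a sleeve of 30 mm outside diameter with a 15 mm bore right through it, an upright grip fin on top. Origin: centre of the underside; x along the bore and fin, y across the fin (close the fingers along y), z up. Both ends alike. Foot-heavy, so it hangs upright on the rail
- bore (a point): middle of the runner's 36 mm long bore, 24 mm above its underside, runner's axes. The bore slides easily on the rail (friction about 0.2) with 1.5 mm play all round on the straight, about 0.8 mm to either side in the bend
- fin (a point): middle of the part of the runner's grip fin to take, 56 mm above its underside; the fin is 12 mm thick, 30 mm long and stands from 39 to 69 mm above the underside
- rail_stand: fixed bench stand: foot plate 90 x 90 x 10 mm, clamp post 40 (x) x 44 (y) x 118 mm (123 with screw heads), and a bent polished 12 mm round rod, the rail, its centre line level at 100 mm height. Origin: post's axis at bench level. The rail is clamped hand-set, stiffly, swung about the upright line through end_stop's origin by an unknown angle of up to 0.07 rad either way that no listed pose shows
- rail_nose (a point): free end of the rail if unswung: (-198.2, -126.8, 100) mm in the stand's frame and axes; the real one lies up to 15 mm away along the swing: look or feel for it. From here to (-196.2, -121.2) mm the nose is a blunt cone from 9 to 12 mm diameter
- lead_mid (a point): middle of the rail's straight free part if unswung: (-188.5, -100.1, 100) mm in the stand's frame and axes. This part runs from (-196.2, -121.2) mm 45 mm along (0.342, 0.940) to (-180.8, -79.0) mm, where the bend begins
- bend_mid (a point): middle of the rail's bend if unswung: (-136.8, -21.7, 100) mm in the stand's frame and axes. The bend is an arc of 70 degrees, centre-line radius 120 mm about (-68, -120) mm, from (-180.8, -79.0) to (-68, 0) mm; from there the rail runs straight along y = 0 to the end stop and post
- seat (a point): where the middle of the bore is when the runner is home against the end stop: (-50, 0, 100) mm in the stand's frame and axes. A runner left hanging there lies 1.5 mm lower
- end_stop: fixed collar round the rail in front of the post, 28 mm diameter, 13 mm long, rigid. Origin: on the rail's axis in the face that the runner's end meets, at (-32, 0, 100) mm in the stand's frame and axes. The rail's swing turns about the upright line through this point
- rivet_tin: bystander: small round grey tin, 68 x 81 x 46 mm, origin at the centre of its underside
- thread_lock: bystander: small upright red bottle with a white nozzle, 26 x 36 x 104 mm, origin at the centre of its underside
- descender_plate: bystander: flat blue descender plate with a red dial, 84 x 108 x 13 mm, lying flat, origin at the centre of its underside
Things that resemble listed ones, but are neither listed nor needed, are in the scene too. There is more than one size of the runner; the one meant has the size given above.

How it is judged:
By the outcome, as a careful person would: the job done as asked, in the order asked, and still so for the second after the job is handed in, with the robot touching nothing.
It also fails if it takes over 72 s, if anything falls off the work surface, if the arm or the gripper's body presses on something with over 40 N, if the wrist force passes 120 N, or if a joint passes its speed limit or range.

## Working session

There is one attempt and no reset: what is moved stays moved. The work goes in short steps, Python scripts to look and compute and a tool call to move; the robot and the scene stay as the last step left them, time stands still between calls to the robot, and variables do not carry over. Pictures are saved under pics/ and viewed, at most 10 in all, crops included, and the job is handed in when it is done.

Besides the shell and the picture viewer there is one more tool, called after "Call:" by a JSON object that holds its "fn" and its "kwargs". jog_arm: Moves the arm, as the interface text tells. Its arguments: {"type":"object","properties":{"moves":{"type":"array"},"newtons":{"type":"number"}},"required":["moves"]}

```bash
mkdir -p pics; ls
cat > h.py <<'E'
import numpy as np, cv2
from plant import get_state, capture, close_job, regions_of
from scipy.spatial.transform import Rotation as R
def tool(s):
    T=np.eye(4);T[:3,:3]=R.from_euler('xyz',s['eef_rot'],degrees=True).as_matrix();T[:3,3]=s['tcp_pos'];return T
def shot(name):
    s=get_state();c=capture(name)
    c['T']=c['world_from_camera'] if 'world_from_camera' in c else tool(s)@np.array(c['hand_eye'])
    c['T']=np.array(c['T']);c['K']=np.array(c['mtx']);return c
def d5(c): return np.array([c['k1'],0,0,0,0.])
def ray(c,px):
    p=cv2.undistortPoints(np.array(px,float).reshape(-1,1,2),c['K'],d5(c)).reshape(-1,2)
    d=np.c_[p,np.ones(len(p))]@c['T'][:3,:3].T
    return c['T'][:3,3],d
def onz(c,px,z):
    o,d=ray(c,px);return o+d*((z-o[2])/d[:,2])[:,None]
def proj(c,P):
    W=np.linalg.inv(c['T']);q=np.array(P,float).reshape(-1,3)@W[:3,:3].T+W[:3,3]
    return cv2.projectPoints(q,np.zeros(3),np.zeros(3),c['K'],d5(c))[0].reshape(-1,2)
E
python3 - <<'E'
from h import *
print(get_state())
for n in ('scene','side'):
    c=shot(n);cv2.imwrite(f'pics/{n}0.png',c['pixels'])
    print(n,c['K'].tolist(),c['k1'],c['T'].round(3).tolist())
    for t in ('runner','rail_stand','rivet_tin','thread_lock','descender_plate'):
        for r in regions_of(c,t)[:4]:
            ys,xs=np.nonzero(r['pixels']);print(t,round(r['confidence'],2),r['pixel'],xs.min(),xs.max(),ys.min(),ys.max(),len(xs))
E
```

```text
pics
{'time_s': 0.0, 'joints': array([-5.90110106e+01,  2.05925614e+01,  6.34092373e-01, -2.26589926e-02,
       -7.01357164e+01, -1.65058209e+01]), 'qd': array([-0.06214582, -0.12672533,  0.02045828,  0.05254634, -0.05910703,
        0.12343512]), 'joint_torque': array([-4.18003274e-04, -5.82716525e+01,  2.93052506e+01,  6.99727044e+00,
        6.98545278e-03, -1.88494473e-04]), 'tcp_pos': array([ 0.16866744, -0.65307767,  0.22560441]), 'eef_rot': array([ 1.79903643e+02, -6.33926125e-03, -1.65524543e+02]), 'contact_force': array([ 0.78946672, -0.69876389,  0.16760083]), 'moment': array([-0.01576081, -0.01982274,  0.01423294]), 'gripper_force': 0.0, 'gripper_width': 0.08770151358362219}
scene [[447.13324878720215, 0.0, 316.7653216333235], [0.0, 447.13324878720215, 200.18748787632447], [0.0, 0.0, 1.0]] -0.08587706476528306 [[-0.815, -0.35, 0.463, 0.003], [-0.58, 0.516, -0.631, 0.732], [-0.018, -0.782, -0.623, 0.791], [0.0, 0.0, 0.0, 1.0]]
runner 0.75 [388.1, 180.9] 385 396 162 187 212
runner 0.66 [423.2, 197.7] 410 430 181 214 582
runner 0.51 [419.8, 178.0] 417 421 175 180 25
rail_sta
[... 267 characters left out ...]
982401107, 0.0, 319.0370127682184], [0.0, 409.50492982401107, 190.2509696228247], [0.0, 0.0, 1.0]] 2.7202941368878277e-05 [[0.993, -0.076, 0.088, 0.441], [-0.115, -0.513, 0.851, -0.843], [-0.019, -0.855, -0.518, 0.626], [0.0, 0.0, 0.0, 1.0]]
runner 0.81 [235.2, 277.7] 224 254 253 301 1076
runner 0.67 [257.8, 311.3] 252 268 298 325 304
runner 0.59 [299.1, 297.3] 289 311 279 316 584
rail_stand 0.74 [366.5, 185.8] 310 391 158 208 1561
rail_stand 0.63 [300.6, 301.4] 289 311 279 316 574
rivet_tin 0.8 [393.5, 257.3] 379 410 243 278 991
thread_lock 0.7 [321.0, 153.2] 318 326 135 163 199
descender_plate 0.82 [368.4, 326.2] 347 391 302 353 1529
descender_plate 0.25 [365.1, 188.1] 310 391 158 209 1502
```

View pics/scene0.png

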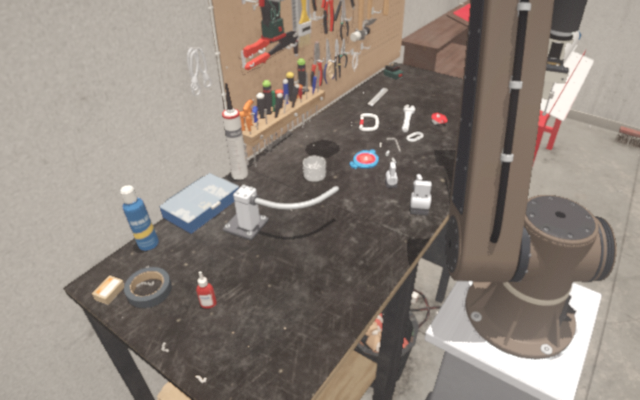

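View pics/side0.png

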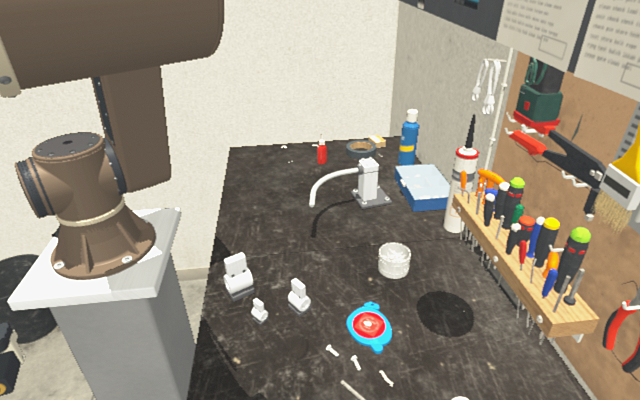

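The scene shows the stand at (247,210) with its rail nose near (336,189). There are three runner-like things in the side view: large (237,275), medium (299,296) and small (258,311). Next I measure their sizes.

Run:
```python
from h import *
c=shot('side');s=shot('scene')
def tri(ps,pc):
    A=[];b=[]
    for cam,p in((c,ps),(s,pc)):
        o,d=ray(cam,[p]);d=d[0]/np.linalg.norm(d[0]);M=np.eye(3)-np.outer(d,d);A.append(M);b.append(M@o)
    return np.linalg.lstsq(np.vstack(A),np.hstack(b),rcond=None)[0]
rs=regions_of(c,'runner')
for r in rs[:3]:
    ys,xs=np.nonzero(r['pixels']);
    bot=onz(c,[[xs[ys>=ys.max()-1].mean(),ys.max()]],0)[0]
    ctr=r['pixel']
    # height z such that the top pixel lies above base center
    base=onz(c,[ctr],.03)[0]
    print(ctr,'at z=.03',base.round(3),'px/m',410/np.linalg.norm(base-c['T'][:3,3]),'w,h px',np.ptp(xs),np.ptp(ys))
    for H in (.045,.069,.092):
        P=[base[0],base[1],0];Q=[base[0],base[1],H];a,b=proj(c,[P,Q]);print(H,'pixel height of axis',abs(a-b)[1].round(1))
print('nose',tri((312,205),(336,189)),'posttop',tri((368,163),(246,190)))
crop=cv2.resize(c['pixels'][235:335,205:325],None,fx=6,fy=6,interpolation=cv2.INTER_CUBIC);cv2.imwrite('pics/crop1.png',crop)
```

```text
[299.2, 298.4] at z=.03 [ 0.457 -0.264  0.03 ] px/m 493.5129045100416 w,h px 22 37
0.045 pixel height of axis 16.3
0.069 pixel height of axis 25.5
0.092 pixel height of axis 34.5
[238.6, 277.5] at z=.03 [ 0.336 -0.188  0.03 ] px/m 460.06620409197643 w,h px 30 47
0.045 pixel height of axis 15.9
0.069 pixel height of axis 24.7
0.092 pixel height of axis 33.5
[261.4, 312.1] at z=.03 [ 0.383 -0.289  0.03 ] px/m 502.8983952978334 w,h px 14 24
0.045 pixel height of axis 16.5
0.069 pixel height of axis 25.7
0.092 pixel height of axis 34.9
nose [ 0.50589517 -0.03752769  0.09624597] posttop [0.67414159 0.11530798 0.11671033]
```

View pics/crop1.png

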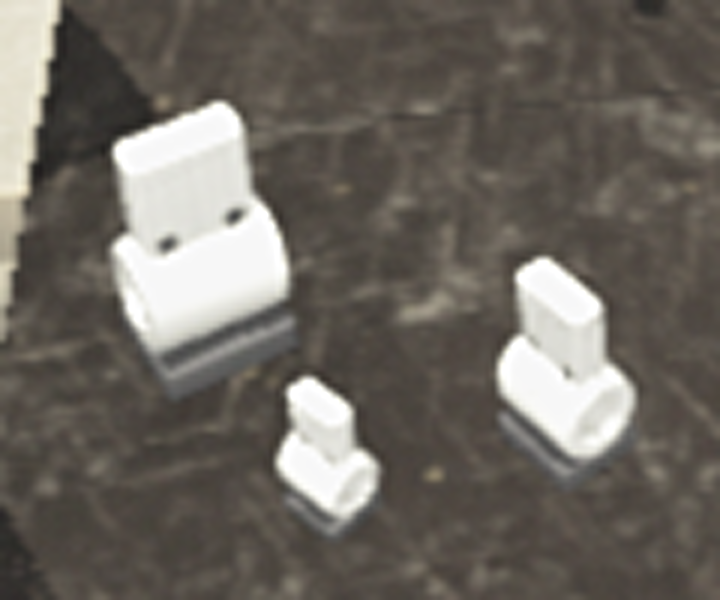

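The medium one at side (299,296), scene (391,178), matches 69 mm: about 25 px of axis plus the foot depth. The one at (237,275) is too big and the one at (258,311) too small. I'll take a close view with the wrist camera.

```bash
cat >> h.py <<'E'
def delta(P,yaw=None):
    s=get_state();T=tool(s);d=T[:3,:3].T@(np.array(P)-T[:3,3])*100
    print('t',round(s['time_s'],2),'tool delta cm',d.round(2),'yaw',s['eef_rot'][2].round(2), 'turn about tool z', None if yaw is None else round(-((yaw-s['eef_rot'][2]+90)%180-90),2))
E
python3 - <<'E'
from h import *
c=capture('wrist');print(np.array(c['hand_eye']).round(3).tolist(),np.array(c['mtx'])[0])
delta([.45,-.28,.26])
E
```

```text
[[-0.0, -0.967, -0.256, 0.068], [1.0, 0.0, -0.001, -0.001], [0.001, -0.256, 0.967, -0.157], [0.0, 0.0, 0.0, 1.0]] [294.06271225   0.         313.92460072]
t 0.8 tool delta cm [-36.57  29.13  -3.34] yaw -165.52 turn about tool z None
```

Call:
{"fn": "jog_arm", "kwargs": {"moves": [[[-4.5, 3.6, -0.4], 0, 8.0], [[-4.5, 3.6, -0.4], 0, 8.0], [[-4.5, 3.6, -0.4], 0, 8.0], [[-4.5, 3.6, -0.4], 0, 8.0], [[-4.5, 3.6, -0.4], 0, 8.0], [[-4.5, 3.6, -0.4], 0, 8.0], [[-4.5, 3.6, -0.4], 0, 8.0], [[-4.5, 3.6, -0.4], 0, 8.0], [[0, 0, 0], 0, 8.0], [[0, 0, 0], 0, 8.0]]}}

```text
time_s: 2.05
tcp_pos: [0.4454, -0.2844, 0.2586]
eef_rot: [-180.0, 0.0, -165.5]
contact_force: [0.6, -0.4, 0.4]
gripper_width: 0.08
gripper_force: 0.0
```

Run:
```python
from h import *
import pickle
c=shot('wrist');cv2.imwrite('pics/w1.png',c['pixels'])
print(get_state()['tcp_pos'],proj(c,[[.457,-.264,.03]]))
for t in ('runner','rail_stand'):
  for r in regions_of(c,t)[:4]:
    ys,xs=np.nonzero(r['pixels']);print(t,round(r['confidence'],2),r['pixel'],xs.min(),xs.max(),ys.min(),ys.max())
pickle.dump(c,open('w1.pkl','wb'))
```

```text
[ 0.44492497 -0.28491901  0.25851186] [[327.21241057 184.3405039 ]]
runner 0.79 [404.6, 106.6] 380 428 83 128
runner 0.62 [329.6, 183.7] 313 344 167 198
runner 0.56 [331.2, 123.2] 319 343 112 135
```

View pics/w1.png

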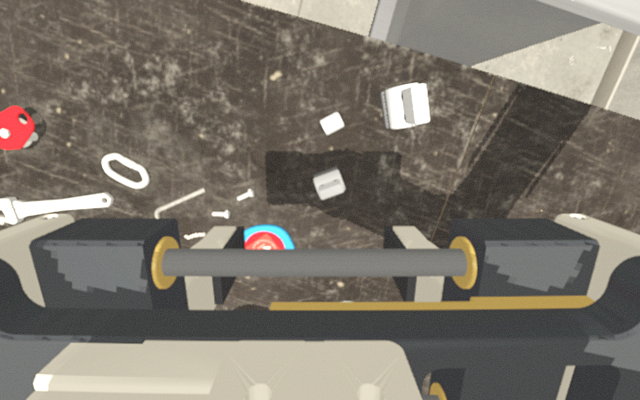

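The wrist view shows the medium runner at (329,184), the large one at (405,105) and the small one at (331,123). Next, a silhouette fit for the pose.

```bash
cat >> h.py <<'E'
from scipy.optimize import minimize
def box(x0,x1,y0,y1,z0,z1): return np.array([[x,y,z] for x in(x0,x1) for y in(y0,y1) for z in(z0,z1)])/1000
a=np.linspace(0,2*np.pi,24)
RUN=[box(-18,18,-16,16,0,10),np.array([[x,15*np.cos(t),24+15*np.sin(t)] for x in(-18,18) for t in a])/1000,box(-15,15,-6,6,30,69)]
def render(c,parts,x,y,yaw,z=0,S=4,off=(0,0)):
    m=np.zeros((400*S,640*S),np.uint8);Rz=R.from_euler('z',yaw,degrees=True).as_matrix()
    for p in parts:
        q=proj(c,p@Rz.T+[x,y,z]);h=cv2.convexHull((((q+.5)*S-.5)).astype(np.float32))
        cv2.fillConvexPoly(m,np.round(h).astype(np.int32),255)
    return cv2.resize(m,(640,400),interpolation=cv2.INTER_AREA)/255.
def iou(A,B): return np.minimum(A,B).sum()/np.maximum(A,B).sum()
E
python3 - <<'E'
from h import *
import pickle
S=[]
for n,p in (('wrist',(329,184)),('side',(299,297)),('scene',(391,177))):
    c=shot(n);rs=regions_of(c,'runner')
    print(n,[np.round(r['pixel']).tolist() for r in rs])
    rs=[r for r in rs if np.hypot(*(np.array(r['pixel'])-p))<12]
    if rs: S.append((n,c,rs[0]['pixels'].astype(float)))
def fit(S,scale=1):
    P=[p*scale for p in RUN]
    f=lambda v:-sum(iou(render(c,P,v[0],v[1],v[2]),m) for n,c,m in S)
    x0=onz(S[0][1],[[329,184]],.03)[0]
    best=min((minimize(f,[x0[0],x0[1],y],method='Nelder-Mead',options=dict(initial_simplex=[[x0[0],x0[1],y],[x0[0]+.006,x0[1],y],[x0[0],x0[1]+.006,y],[x0[0],x0[1],y+15]],maxiter=60)) for y in (0,45,90,135)),key=lambda r:r.fun)
    return best.x.round(4),[iou(render(c,P,*best.x),m).round(3) for n,c,m in S]
for sc in (.8,1,1.2): print(sc,fit(S,sc))
for s in S: print(s[0],fit([s]))
E
```

```text
wrist [[329.0, 185.0], [333.0, 125.0], [405.0, 106.0], [267.0, 240.0]]
side [[236.0, 277.0], [258.0, 312.0], [299.0, 298.0]]
scene [[387.0, 176.0], [422.0, 198.0], [422.0, 178.0]]
0.8 (array([  0.4565,  -0.2605, 141.1182]), [np.float64(0.665), np.float64(0.76), np.float64(0.791)])
1 (array([  0.4566,  -0.2613, 121.0388]), [np.float64(0.913), np.float64(0.886), np.float64(0.842)])
1.2 (array([  0.4563,  -0.2597, 113.0502]), [np.float64(0.632), np.float64(0.657), np.float64(0.684)])
wrist (array([  0.4556,  -0.2615, 124.1177]), [np.float64(0.93)])
side (array([0.5749, 0.1669, 0.    ]), [np.float64(0.0)])
scene (array([ 0.5819, -0.119 ,  0.    ]), [np.float64(0.0)])
```

```bash
cat >> h.py <<'E'
def railpts(sw,n=15):
    t=np.radians(np.linspace(90,160,n));arc=np.c_[-68+120*np.cos(t),-120+120*np.sin(t)]
    p=np.vstack([[[-20,0]],arc,[[-198.2,-126.8]]]);o=np.array([-32,0]);c,s=np.cos(sw),np.sin(sw)
    return (p-o)@np.array([[c,s],[-s,c]])+o
def stand(sw):
    P=[box(-45,45,-45,45,0,10),box(-20,20,-22,22,0,121)]
    q=railpts(sw)
    def ring(u,d,r=6):
        n=np.array([-d[1],d[0]])/np.hypot(*d)
        return np.array([[*(u+n*r*np.cos(t)),100+r*np.sin(t)] for t in a[::2]])/1000
    for u,v in zip(q[:-1],q[1:]): P.append(np.vstack([ring(u,v-u),ring(v,v-u)]))
    cs=np.array([np.cos(sw),np.sin(sw)]);P.append(np.vstack([ring(np.array([-32,0]),cs,14),ring(np.array([-32,0])+13*cs,cs,14)]))
    return P
E
python3 - <<'E'
from h import *
S=[]
for n,p in (('side',(366,186)),('scene',(248,208))):
    c=shot(n);rs=[r for r in regions_of(c,'rail_stand') if np.hypot(*(np.array(r['pixel'])-p))<25]
    m=rs[0]['pixels'];v=c['pixels'].copy();S.append((c,m.astype(float)))
    v[cv2.morphologyEx(m.astype(np.uint8),cv2.MORPH_GRADIENT,np.ones((2,2)))>0]=(0,255,0)
    ys,xs=np.nonzero(m);cr=v[ys.min()-15:ys.max()+15,xs.min()-15:xs.max()+15];cv2.imwrite(f'pics/m_{n}.png',cv2.resize(cr,None,fx=4,fy=4))
def fit(S,k=4):
    f=lambda v:-sum(iou(render(c,stand(v[3]/100),v[0],v[1],v[2]),m) for c,m in S)+.0005*(v[3]/4)**2
    best=None
    for yw in (0,10,20):
        x=[.67,.115,yw,0];sx=np.array([x]*5);sx[1,0]+=.01;sx[2,1]+=.01;sx[3,2]+=6;sx[4,3]+=4
        r=minimize(f,x,method='Nelder-Mead',options=dict(initial_simplex=sx,maxiter=150))
        if best is None or r.fun<best.fun: best=r
    return best.x,[iou(render(c,stand(best.x[3]/100),*best.x[:3]),m).round(3) for c,m in S]
x,i=fit(S);print(x.round(4),i)
print(get_state()['joints'].round(1))
E
python3 -c "
import cv2,numpy as np
a=cv2.imread('pics/m_side.png');b=cv2.imread('pics/m_scene.png')
h=max(a.shape[0],b.shape[0]);f=lambda i:cv2.copyMakeBorder(i,0,h-i.shape[0],0,0,0)
o=np.hstack([f(a),f(b)]);s=min(1,800/o.shape[1],600/o.shape[0]);cv2.imwrite('pics/m.png',cv2.resize(o,None,fx=s,fy=s))"
```

```text
[ 0.6798  0.122   9.089  -1.1016] [np.float64(0.695), np.float64(0.853)]
[-11.3   5.5 -14.8  -0.  -69.7 -64.2]
```

View pics/m.png

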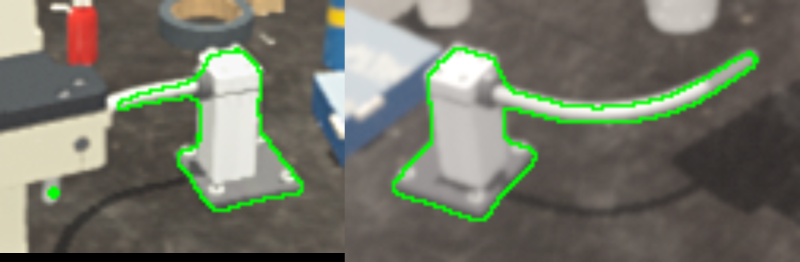

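The masks are good, though the arm partly hides the stand in the side view. I'll grasp the runner first, turning by about -108° so that the later turns stay in range.

Run:
```python
from h import *
delta([.4562,-.2614,.15],123)
```

```text
t 2.7 tool delta cm [-1.64  1.99 10.86] yaw -165.53 turn about tool z 71.47
```

Call:
{"fn": "jog_arm", "kwargs": {"moves": [[[-1.65, 2.0, 2.0], 0, 6.0], [[0, 0, 3], -9.9, 6.0], [[0, 0, 3], -9.9, 6.0], [[0, 0, 2.9], -9.9, 6.0], [[0, 0, 0], -9.9, 6.0], [[0, 0, 0], -9.9, 6.0], [[0, 0, 0], -9.9, 6.0], [[0, 0, 0], -9.9, 6.0], [[0, 0, 0], -9.9, 6.0], [[0, 0, 0], -9.9, 6.0], [[0, 0, 0], -9.9, 6.0], [[0, 0, 0], -9.5, 6.0]]}}

```text
time_s: 4.2
tcp_pos: [0.4564, -0.2611, 0.1496]
eef_rot: [-180.0, -0.0, -56.7]
contact_force: [-0.1, -0.7, 0.4]
gripper_width: 0.0599
gripper_force: 0.0
```

Call:
{"fn": "jog_arm", "kwargs": {"moves": [[[0, 0, 0], 0, 6.0], [[0, 0, 0], 0, 6.0]]}}

```text
time_s: 4.45
tcp_pos: [0.4563, -0.2611, 0.1496]
eef_rot: [-180.0, -0.0, -57.2]
contact_force: [0.3, -0.3, 0.5]
gripper_width: 0.0598
gripper_force: 0.0
```

Run:
```python
from h import *
c=shot('wrist');cv2.imwrite('pics/w2.png',c['pixels'])
print(np.c_[c['T']][:3,3])
for n,c in (('wrist',c),('side',shot('side'))):
  for r in regions_of(c,'runner'):
    p=onz(c,[r['pixel']],.035)[0]
    if np.hypot(p[0]-.456,p[1]+.261)>.03: continue
    m=r['pixels'].astype(float);f=lambda v:-iou(render(c,RUN,*v),m)
    x=[.456,-.2612,123];sx=np.array([x]*4);sx[1,0]+=.004;sx[2,1]+=.004;sx[3,2]+=6
    q=minimize(f,x,method='Nelder-Mead',options=dict(initial_simplex=sx,maxiter=80));print(n,r['confidence'],q.x.round(4),q.fun,f([.456,-.2612,123]))
delta([.456,-.2614,.041],123)
```

```text
[ 0.49394441 -0.31944782  0.30693201]
wrist 0.94 [  0.4577  -0.2616 125.1207] -0.9341148860809005 -0.8715867603228729
side 0.71 [  0.4578  -0.2599 118.8758] -0.8843196622358798 -0.8411872231000402
t 4.65 tool delta cm [ 0.    0.04 10.86] yaw -57.1 turn about tool z -0.1
```

View pics/w2.png

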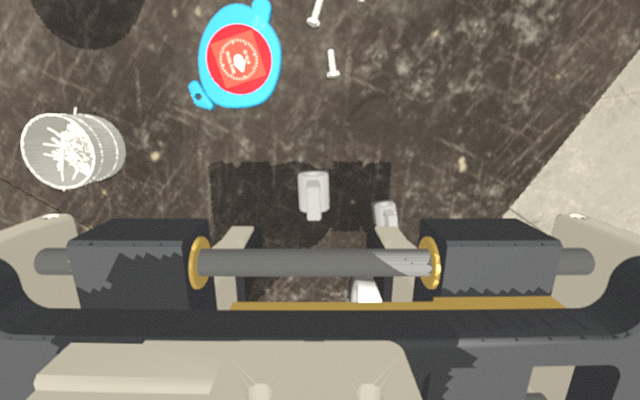

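The runner at (314,195) is centred between the fingers. The small look-alike at (385,213) is about 77 mm off on the +y side, so I narrow the opening before going down.

Call:
{"fn": "jog_arm", "kwargs": {"moves": [[[0.0, 0.0, 0], 0, 4.0], [[0, 0, 2.5], 0, 4.0], [[0, 0, 3.0], 0, 4.0], [[0, 0, 3.0], 0, 4.0], [[0, 0, 1.5], 0, 4.0], [[0, 0, 0.85], 0, 4.0], [[0, 0, 0], 0, 4.0], [[0, 0, 0], 0, 1.0], [[0, 0, 0], 0, 0.6], [[0, 0, 0], 0, 0.6], [[0, 0, 0], 0, 0.6], [[0, 0, 0], 0, 0.6]], "newtons": 40}}

```text
time_s: 6.15
tcp_pos: [0.4566, -0.2612, 0.0415]
eef_rot: [-180.0, -0.0, -57.0]
contact_force: [-1.0, 0.9, 4.5]
gripper_width: 0.0116
gripper_force: 40.0
```

Call:
{"fn": "jog_arm", "kwargs": {"moves": [[[0, 0, -1], 0, 0.6], [[0, 0, -3], 0, 0.6], [[0, 0, -4], 8.8, 0.6], [[0, 0, -4], 8.8, 0.6], [[0, 0, -4], 8.8, 0.6], [[0, 0, -4], 8.8, 0.6], [[0, 0, -3], 8.8, 0.6], [[0, 0, 0], 0, 0.6], [[0, 0, 0], 0, 0.6]]}}

```text
time_s: 7.28
tcp_pos: [0.4555, -0.2607, 0.2701]
eef_rot: [179.9, 0.0, -100.9]
contact_force: [-1.3, -0.6, -3.0]
gripper_width: 0.0117
gripper_force: 40.0
```

Call:
{"fn": "jog_arm", "kwargs": {"moves": [[[-3, -0.3, 0], 0, 0.6], [[-5, -0.6, 0], 0, 0.6], [[-5, -0.6, 0], 0, 0.6], [[-5, -0.6, 0], 0, 0.6], [[-5, -0.6, 0], 0, 0.6], [[-5, -0.6, 0], 0, 0.6], [[-5, -0.6, 0], 0, 0.6], [[-5, -0.6, 0], 0, 0.6], [[-2.5, -0.3, 0], 0, 0.6], [[0, 0, 0], 0, 0.6], [[0, 0, 0], 0, 0.6]]}}

```text
time_s: 8.65
tcp_pos: [0.5802, 0.1265, 0.2702]
eef_rot: [179.9, -0.1, -101.0]
contact_force: [0.6, -0.1, -3.1]
gripper_width: 0.0114
gripper_force: 40.0
```

Run:
```python
from h import *
import pickle
c=shot('wrist');cv2.imwrite('pics/w3.png',c['pixels'])
s=get_state();print(s['tcp_pos'],s['eef_rot'],s['contact_force'],s['gripper_width'])
for t in ('rail_stand','runner'):
  for r in regions_of(c,t)[:3]:
    ys,xs=np.nonzero(r['pixels']);print(t,round(r['confidence'],2),r['pixel'],xs.min(),xs.max(),ys.min(),ys.max(),len(xs))
    c[t]=c.get(t,r['pixels'])
pickle.dump(c,open('w3.pkl','wb'))
```

```text
[0.58032137 0.12619754 0.27059728] [ 1.79947426e+02 -4.41865868e-02 -1.01039145e+02] [-0.04761714  0.15295875 -2.73982747] 0.01228736392770402
rail_stand 0.79 [254.3, 170.2] 201 362 4 216 6296
runner 0.72 [313.0, 221.2] 290 337 195 290 2283
runner 0.25 [262.5, 167.9] 201 362 4 217 6433
```

View pics/w3.png

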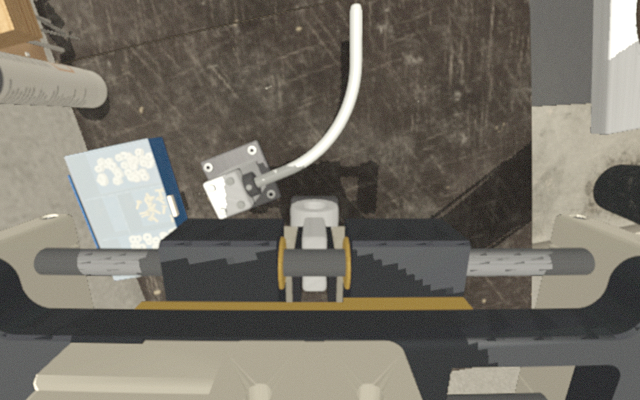

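The wrist view shows the whole rail from the nose at (357,6) to the post at (238,185), with the held runner at (313,215). I fit the stand pose and swing.

Run:
```python
from h import *
import pickle
w=pickle.load(open('w3.pkl','rb'));W=(w,w['rail_stand'].astype(float))
sc=shot('scene');si=shot('side')
L=[W]
for c,p in((sc,(248,208)),(si,(366,186))):
    for r in regions_of(c,'rail_stand'):
        if np.hypot(*(np.array(r['pixel'])-p))<25: L.append((c,r['pixels'].astype(float)));print('ok',r['confidence'],r['pixels'].sum());break
def fit(S):
    f=lambda v:-sum(iou(render(c,stand(v[3]/100),v[0],v[1],v[2]),m) for c,m in S)
    best=None
    for yw,sw in ((9,-3),(9,3)):
        x=[.678,.12,yw,sw];sx=np.array([x]*5);sx[1,0]+=.006;sx[2,1]+=.006;sx[3,2]+=4;sx[4,3]+=3
        r=minimize(f,x,method='Nelder-Mead',options=dict(initial_simplex=sx,maxiter=200))
        if best is None or r.fun<best.fun: best=r
    v=best.x;Rz=R.from_euler('z',v[2],degrees=True).as_matrix()[:2,:2];q=railpts(v[3]/100)/1000@Rz.T+v[:2]
    es=Rz@[-.032,0]+v[:2]
    print(v.round(4),'total',v[2]+np.degrees(v[3]/100),[iou(render(c,stand(v[3]/100),*v[:3]),m).round(3) for c,m in S],'nose',q[-1].round(4),'bend0',q[-2].round(4),'bend end',q[1].round(4),'stop',es.round(4))
    return v
fit([W]);fit(L[:2]);v=fit(L)
print('nose seen at z=.1',onz(w,[[357,5]],.1),'proj')
# runner in hand
m=w['runner'].astype(float);T=tool(get_state())
for dx in np.arange(-6,7,2): print(dx,[round(iou(*(z[:216] for z in (render(w,RUN,*(T[:3,3]+T[:3,0]*dx/1000)[:2],79,z=T[2,3]-h/1000),m))),3) for h in (38,41.5,45)])
```

```text
ok 0.77 1714
ok 0.94 1445
[0.6774 0.1185 9.1503 2.3945] total 10.522269441353876 [np.float64(0.864)] nose [ 0.5055 -0.0416] bend0 [0.5139 0.0086] bend end [0.6104 0.1069] stop [0.6458 0.1134]
[ 0.6825  0.1197  9.8629 -2.493 ] total 8.434506134566021 [np.float64(0.847), np.float64(0.773)] nose [ 0.5052 -0.0356] bend0 [0.5154 0.0143] bend end [0.6154 0.109 ] stop [0.651  0.1142]
[ 0.6802  0.1195 10.2215 -1.2398] total 9.511193500952073 [np.float64(0.859), np.float64(0.759), np.float64(0.835)] nose [ 0.5057 -0.0387] bend0 [0.515  0.0114] bend end [0.6132 0.1079] stop [0.6487 0.1138]
nose seen at z=.1 [[ 0.50422632 -0.04190051  0.1       ]] proj
-6 [np.float64(0.495), np.float64(0.569), np.float64(0.637)]
-4 [np.float64(0.638), np.float64(0.701), np.float64(0.766)]
-2 [np.float64(0.765), np.float64(0.831), np.float64(0.896)]
0 [np.float64(0.888), np.float64(0.951), np.float64(0.933)]
2 [np.float64(0.898), np.float64(0.861), np.float64(0.823)]
4 [np.float64(0.784), np.float64(0.757), np.float64(0.738)]
6 [np.float64(0.702), np.float64(0.682), np.float64(0.668)]
```

Run:
```python
from h import *
import pickle
from scipy.optimize import least_squares
w=pickle.load(open('w3.pkl','rb'))
g=cv2.cvtColor(w['pixels'],cv2.COLOR_BGR2GRAY)
def model(v,q):
    Rz=R.from_euler('z',v[2],degrees=True).as_matrix()[:2,:2];return q@Rz.T+v[:2]
t=np.radians(np.linspace(90,160,200));arc=np.c_[-68+120*np.cos(t),-120+120*np.sin(t)]
tan=np.array([.342,.940]);lead=arc[-1]-np.linspace(0,51,60)[:,None]*tan
st=np.c_[np.linspace(-40,-68,20),np.zeros(20)]
C=(np.vstack([st,arc,lead])-[-32,0])/1000  # about the stop
v0=np.array([.6475,.1137,9.8])
# measure edges: sample gray profile across the modelled rail in the image, centroid of bright
def measure(v):
    P=model(v,C[::6]);D=np.gradient(model(v,C),axis=0)[::6];N=np.c_[-D[:,1],D[:,0]];N/=np.linalg.norm(N,axis=1)[:,None]
    u=np.arange(-.018,.0181,.0005);out=[]
    for p,n in zip(P,N):
        px=proj(w,np.c_[p+u[:,None]*n,np.full(len(u),.1)]).astype(np.float32)
        pr=cv2.remap(g,px[:,0].reshape(1,-1),px[:,1].reshape(1,-1),cv2.INTER_LINEAR)[0].astype(float)
        b=pr>(pr.max()+np.percentile(pr,10))/2
        i=np.nonzero(b)[0]
        if len(i)and i[0]>0 and i[-1]<len(u)-1: out.append([*p,*n,(u[i[0]]+u[i[-1]])/2,u[i[-1]]-u[i[0]]])
    return np.array(out)
v=v0
for k in range(6):
    m=measure(v);ok=(m[:,5]<.017)&(m[:,5]>.006);m=m[ok]
    A=[]
    for p in m[:,:2]: A.append([[1,0,-(p[1]-v[1])],[0,1,p[0]-v[0]]])
    J=np.einsum('ni,nij->nj',m[:,2:4],np.array(A))
    d=np.linalg.lstsq(J,m[:,4],rcond=None)[0];v=v+[d[0],d[1],np.degrees(d[2])]
print(v,'n',len(m),'resid mm',(m[:,4]*1000).round(1),'width',(m[:,5]*1000).round(0))
q=model(v,C);print('nose',q[-1],'bend0',q[219],'bendend',q[20],'seat',model(v,np.array([[-.018,0]])))
# nose end along lead
u=np.arange(-.01,.015,.001);P=q[-1]-u[:,None]*-(q[-1]-q[-10])/np.linalg.norm(q[-1]-q[-10])
px=proj(w,np.c_[P,np.full(len(u),.1)]);print([(int(1000*a),int(g[int(round(y)),int(round(x))]) if 0<=y<399 else -1) for a,(x,y) in zip(u,px)])
np.save('rail.npy',v)
```

```text
[ 0.64424868  0.11341783 11.06365135] n 45 resid mm [ 0.   0.   0.   0.3  0.3  0.5 -0.2  0.   0.   0.   0.   0.   0.  -0.2
  0.  -0.2 -0.2  0.  -0.2 -0.2  0.3 -0.2  0.3  0.   0.   0.3  0.   0.
  0.   0.   0.   0.   0.   0.   0.   0.   0.   0.   0.   0.3  0.   0.
  0.  -0.2  0. ] width [12. 12. 12. 12. 12. 11. 12. 12. 12. 12. 12. 12. 12. 12. 11. 12. 12. 11.
 12. 12. 12. 12. 12. 12. 12. 12. 12. 12. 12. 12. 12. 12. 12. 12. 12. 12.
 12. 12. 12. 12. 12. 12. 12. 12. 10.]
nose [ 0.50548412 -0.04301597] bend0 [0.51340229 0.00738016] bendend [0.60891775 0.10650945] seat [[0.62658321 0.10996364]]
[(-10, 255), (-9, 255), (-8, 255), (-7, 255), (-6, 255), (-5, 255), (-4, 255), (-3, 254), (-2, 254), (-1, 254), (0, 239), (0, 172), (1, 97), (2, 89), (3, -1), (4, -1), (5, -1), (6, -1), (7, -1), (8, -1), (9, -1), (10, -1), (11, -1), (12, -1), (13, -1)]
```

The rail fit is very good: residuals about 0.3 mm and width 12 mm as it must be. The rail heads 11.06° in total, and the nose is at (0.5055,-0.0430). I go to the pre-insertion pose.

```bash
cat >> h.py <<'E'
H=.0175
def pose(s,v=None):
    """s mm: bore centre travel past the nose along rail -> xy, runner yaw (tangent at bore centre)"""
    v=np.load('rail.npy') if v is None else v
    L=56*.0+51-1.0 if False else np.hypot(198.2-180.8,126.8-79.0);A=120*np.radians(70)
    if s<L: p=np.array([-180.8,-79.])+(s-L)*np.array([.342,.940]);t=70
    elif s<L+A: t=70-np.degrees((s-L)/120);p=np.array([-68,-120.])+120*np.array([-np.sin(np.radians(t)),np.cos(np.radians(t))])
    else: p=np.array([-68+s-L-A,0.]);t=0
    Rz=R.from_euler('z',v[2],degrees=True).as_matrix()[:2,:2]
    return Rz@((p-[-32,0])/1000)+v[:2],t+v[2]
def rows(ss,z=.1+H,T0=None,yaw0=None,dy=None):
    s=get_state();T=tool(s);x=T[:3,3];yaw=s['eef_rot'][2]
    for q in ss:
        p,ty=pose(q);ty-=180;Rt=R.from_euler('xyz',[180,0,yaw],degrees=True).as_matrix()
        d=Rt.T@(np.array([*p,z])-x)*100;tn=-(ty-yaw);tn=(tn+180)%360-180
        print(q,[d.round(2).tolist(),round(tn,2)],'at',p.round(4));x=np.array([*p,z]);yaw=ty
E
python3 - <<'E'
from h import *
rows([-43],z=.22);rows([-43,-18,0,20,51,198])
E
```

```text
-43 [[22.39, 3.98, 5.13], np.float64(-2.12)] at [ 0.4988 -0.0854]
-43 [[22.39, 3.98, 15.38], np.float64(-2.12)] at [ 0.4988 -0.0854]
-18 [[-2.5, 0.0, 0.0], np.float64(0.0)] at [ 0.5027 -0.0607]
0 [[-1.8, 0.0, 0.0], np.float64(0.0)] at [ 0.5055 -0.0429]
20 [[-2.0, 0.0, 0.0], np.float64(0.0)] at [ 0.5086 -0.0232]
51 [[-3.11, -0.0, -0.0], np.float64(0.06)] at [0.5134 0.0075]
198 [[-11.29, -7.93, -0.0], np.float64(69.94)] at [0.6094 0.1066]
```

Call:
{"fn": "jog_arm", "kwargs": {"moves": [[[3, 0.5, 0], 0, 0.6], [[5, 0.9, 0], 0, 0.6], [[5, 0.9, 0], 0, 0.6], [[5, 0.9, 1], 0, 0.6], [[4.4, 0.8, 2], -2.1, 0.6], [[0, 0, 4], 0, 0.6], [[0, 0, 4], 0, 0.6], [[0, 0, 3], 0, 0.6], [[0, 0, 1.4], 0, 0.6], [[0, 0, 0], 0, 0.6], [[0, 0, 0], 0, 0.6]]}}

```text
time_s: 10.38
tcp_pos: [0.4997, -0.0851, 0.1184]
eef_rot: [-179.9, 0.0, -98.9]
contact_force: [0.2, 0.4, -2.7]
gripper_width: 0.012
gripper_force: 40.0
```

Run:
```python
from h import *
s=get_state();print(s['tcp_pos'],s['eef_rot'],s['contact_force'],s['moment'])
rows([-43,-18])
im=[]
for n in('side','scene'):
    c=shot(n);p=proj(c,[[.505,-.05,.1]])[0].astype(int)
    im.append(cv2.resize(c['pixels'][p[1]-35:p[1]+40,p[0]-45:p[0]+45],None,fx=4.4,fy=4.4,interpolation=cv2.INTER_CUBIC))
    T=tool(s)
    for r in regions_of(c,'runner'):
        if np.hypot(*(np.array(r['pixel'])-proj(c,[[.499,-.085,.12]])[0]))<25:
            m=r['pixels'].astype(float)
            print(n,m.sum(),{h:round(iou(render(c,RUN,*T[:2,3],s['eef_rot'][2]+180,z=T[2,3]-h/1000),m),3) for h in(36,39,41.5,44,47)})
cv2.imwrite('pics/s1.png',np.hstack(im))
```

```text
[ 0.49965489 -0.08505793  0.11840029] [-1.79878186e+02  2.39630548e-02 -9.89002012e+01] [ 0.17554544  0.39062523 -2.67011763] [ 0.01857067  0.0208005  -0.00930971]
-43 [[0.05, 0.08, 0.09], np.float64(0.04)] at [ 0.4988 -0.0854]
-18 [[-2.5, 0.0, 0.0], np.float64(0.0)] at [ 0.5027 -0.0607]
side 301.0 {36: np.float64(0.674), 39: np.float64(0.741), 41.5: np.float64(0.772), 44: np.float64(0.773), 47: np.float64(0.777)}
```

View pics/s1.png

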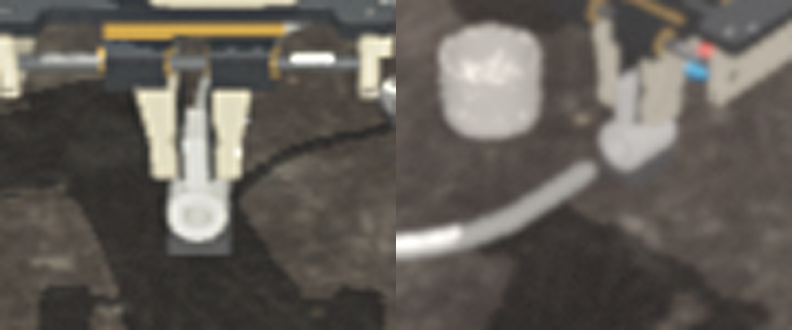

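The side crop shows the bore facing the camera and the runner upright. The scene crop shows the nose lined up with the sleeve. I insert in small steps.

Call:
{"fn": "jog_arm", "kwargs": {"moves": [[[0, 0.08, 0.09], 0, 0.6], [[-0.8, 0, 0], 0, 0.6], [[-0.8, 0, 0], 0, 0.6], [[-0.5, 0, 0], 0, 0.6], [[-0.3, 0, 0], 0, 0.6], [[-0.2, 0, 0], 0, 0.6]]}}

```text
time_s: 11.32
tcp_pos: [0.502, -0.059, 0.1161]
eef_rot: [180.0, -0.0, -98.9]
contact_force: [-0.3, -0.5, -3.0]
gripper_width: 0.0121
gripper_force: 40.0
```

Call:
{"fn": "jog_arm", "kwargs": {"moves": [[[-0.2, 0, 0], 0, 0.6], [[-0.2, 0, 0], 0, 0.6], [[0, 0, 0], 0, 0.6]]}}

```text
time_s: 11.7
tcp_pos: [0.5026, -0.0552, 0.1162]
eef_rot: [180.0, -0.0, -98.9]
contact_force: [-0.8, 0.4, -2.6]
gripper_width: 0.0115
gripper_force: 40.0
```

Call:
{"fn": "jog_arm", "kwargs": {"moves": [[[-0.2, 0, 0], 0, 0.6], [[-0.2, 0, 0], 0, 0.6], [[0, 0, 0], 0, 0.6]]}}

```text
time_s: 12.08
tcp_pos: [0.5033, -0.0512, 0.1162]
eef_rot: [-180.0, 0.0, -98.9]
contact_force: [-1.1, 0.3, -1.8]
gripper_width: 0.0117
gripper_force: 40.0
```

```bash
cat >> h.py <<'E'
def near():
    s=get_state();x=s['tcp_pos'];ss=np.arange(-45,260,.25);k=min(ss,key=lambda q:np.hypot(*(pose(q)[0]-x[:2])));p,t=pose(k)
    n=np.array([-np.sin(np.radians(t)),np.cos(np.radians(t))])
    F=s['contact_force'];u=np.array([np.cos(np.radians(t)),np.sin(np.radians(t))])
    print('t %.2f s=%.1f left off mm %.2f z off %.2f yaw err %.2f | F along %.1f left %.1f up %.1f  Mz %.2f'%(s['time_s'],k,1000*(x[:2]-p)@n,1000*(x[2]-.1-H),(s['eef_rot'][2]+180-t+180)%360-180,F[:2]@u,F[:2]@n,F[2],s['moment'][2]),s['moment'].round(2))
    return k
E
python3 - <<'E'
from h import *
k=near();rows([k+10,k+20])
E
```

```text
t 12.07 s=-8.5 left off mm 0.90 z off -1.31 yaw err 0.03 | F along 0.1 left 1.2 up -1.8  Mz -0.05 [ 0.05  0.05 -0.05]
1.5 [[-1.0, -0.09, -0.13], np.float64(0.03)] at [ 0.5057 -0.0415]
11.5 [[-1.0, 0.0, 0.0], np.float64(0.0)] at [ 0.5073 -0.0316]
```

Call:
{"fn": "jog_arm", "kwargs": {"moves": [[[-0.2, -0.04, -0.1], 0, 0.6], [[-0.3, 0, 0], 0, 0.6], [[-0.2, 0, 0], 0, 0.6], [[0, 0, 0], 0, 0.6]]}}

```text
time_s: 12.58
tcp_pos: [0.5047, -0.0443, 0.1172]
eef_rot: [180.0, -0.0, -98.9]
contact_force: [-0.7, 0.1, -2.6]
gripper_width: 0.0119
gripper_force: 40.0
```

```bash
python3 -c "
from h import *
near()"
```

```text
t 12.57 s=-1.5 left off mm 0.54 z off -0.35 yaw err 0.04 | F along -0.1 left 0.7 up -2.6  Mz 0.03 [-0.01  0.16  0.03]
```

Call:
{"fn": "jog_arm", "kwargs": {"moves": [[[-0.3, 0, 0], 0, 0.6], [[-0.3, 0, 0], 0, 0.6], [[-0.2, 0, 0], 0, 0.6], [[0, 0, 0], 0, 0.6]]}}

```text
time_s: 13.08
tcp_pos: [0.506, -0.0364, 0.1172]
eef_rot: [-180.0, -0.0, -98.9]
contact_force: [-0.2, 0.4, -2.5]
gripper_width: 0.0114
gripper_force: 40.0
```

```bash
python3 -c "
from h import *
near()"
```

```text
t 13.07 s=6.5 left off mm 0.51 z off -0.33 yaw err 0.04 | F along 0.3 left 0.3 up -2.5  Mz 0.05 [0.01 0.1  0.05]
```

It is threaded, with the nose about 24 mm into the bore and low force. I refine the path to be chord-centred in the bend and go on.

```bash
cat >> h.py <<'E'
pose0=pose
def pose(s,v=None):
    a,_=pose0(s-18,v);b,_=pose0(s+18,v);m,_=pose0(s,v);d=b-a
    return (m+(a+b)/2)/2,np.degrees(np.arctan2(d[1],d[0]))
E
python3 - <<'E'
from h import *
k=near();rows([12,18,24,30,34,38,42,46,50,54,58,62])
E
```

```text
t 13.07 s=6.5 left off mm 0.51 z off -0.33 yaw err 0.03 | F along 0.3 left 0.3 up -2.5  Mz 0.05 [0.01 0.1  0.05]
12 [[-0.55, -0.05, -0.03], np.float64(0.03)] at [ 0.5073 -0.0311]
18 [[-0.6, 0.0, 0.0], np.float64(0.0)] at [ 0.5083 -0.0251]
24 [[-0.6, -0.0, -0.0], np.float64(0.0)] at [ 0.5092 -0.0192]
30 [[-0.6, -0.0, -0.0], np.float64(-0.0)] at [ 0.5101 -0.0133]
34 [[-0.4, -0.0, -0.0], np.float64(0.04)] at [ 0.5108 -0.0093]
38 [[-0.4, -0.0, -0.0], np.float64(0.17)] at [ 0.5114 -0.0054]
42 [[-0.4, -0.0, -0.0], np.float64(0.38)] at [ 0.5121 -0.0014]
46 [[-0.4, -0.01, -0.0], np.float64(0.59)] at [0.5128 0.0025]
50 [[-0.4, -0.0, -0.0], np.float64(0.8)] at [0.5135 0.0064]
54 [[-0.4, -0.01, -0.0], np.float64(1.01)] at [0.5144 0.0104]
58 [[-0.4, -0.01, -0.0], np.float64(1.23)] at [0.5152 0.0142]
62 [[-0.4, -0.01, -0.0], np.float64(1.44)] at [0.5162 0.0181]
```

Call:
{"fn": "jog_arm", "kwargs": {"moves": [[[-0.3, -0.03, 0], 0, 0.6], [[-0.4, 0, 0], 0, 0.6], [[-0.5, 0, 0], 0, 0.6], [[-0.4, 0, 0], 0, 0.6], [[-0.4, 0, 0], 0, 0.6], [[0, 0, 0], 0, 0.6]]}}

```text
time_s: 13.82
tcp_pos: [0.5094, -0.0165, 0.1172]
eef_rot: [180.0, 0.0, -98.9]
contact_force: [-0.5, -0.2, -3.0]
gripper_width: 0.0119
gripper_force: 40.0
```

Run:
```python
from h import *
k=near();rows(np.arange(30,72,4))
```

```text
t 13.82 s=26.8 left off mm 0.23 z off -0.34 yaw err 0.04 | F along -0.3 left 0.4 up -3.0  Mz -0.03 [ 0.02  0.1  -0.03]
30 [[-0.33, -0.02, -0.03], np.float64(0.04)] at [ 0.5101 -0.0133]
34 [[-0.4, -0.0, -0.0], np.float64(0.04)] at [ 0.5108 -0.0093]
38 [[-0.4, -0.0, -0.0], np.float64(0.17)] at [ 0.5114 -0.0054]
42 [[-0.4, -0.0, -0.0], np.float64(0.38)] at [ 0.5121 -0.0014]
46 [[-0.4, -0.01, -0.0], np.float64(0.59)] at [0.5128 0.0025]
50 [[-0.4, -0.0, -0.0], np.float64(0.8)] at [0.5135 0.0064]
54 [[-0.4, -0.01, -0.0], np.float64(1.01)] at [0.5144 0.0104]
58 [[-0.4, -0.01, -0.0], np.float64(1.23)] at [0.5152 0.0142]
62 [[-0.4, -0.01, -0.0], np.float64(1.44)] at [0.5162 0.0181]
66 [[-0.4, -0.01, -0.0], np.float64(1.65)] at [0.5173 0.0219]
70 [[-0.4, -0.01, -0.0], np.float64(1.84)] at [0.5185 0.0258]
```

Call:
{"fn": "jog_arm", "kwargs": {"moves": [[[-0.33, -0.02, 0], 0, 0.6], [[-0.4, 0, 0], 0, 0.6], [[-0.4, 0, 0], 0.2, 0.6], [[-0.4, 0, 0], 0.4, 0.6], [[-0.4, -0.01, 0], 0.6, 0.6], [[-0.4, 0, 0], 0.8, 0.6], [[-0.4, -0.01, 0], 1.0, 0.6], [[0, 0, 0], 0, 0.6]]}}

```text
time_s: 14.82
tcp_pos: [0.5143, 0.0103, 0.1171]
eef_rot: [180.0, -0.0, -101.9]
contact_force: [0.7, 0.6, -2.5]
gripper_width: 0.0115
gripper_force: 40.0
```

Run:
```python
from h import *
k=near();rows(np.arange(58,95,4))
```

```text
t 14.82 s=54.0 left off mm 0.03 z off -0.36 yaw err 0.00 | F along 0.7 left -0.6 up -2.5  Mz -0.00 [ 0.02  0.04 -0.  ]
58 [[-0.41, -0.01, -0.04], np.float64(1.23)] at [0.5152 0.0142]
62 [[-0.4, -0.01, -0.0], np.float64(1.44)] at [0.5162 0.0181]
66 [[-0.4, -0.01, -0.0], np.float64(1.65)] at [0.5173 0.0219]
70 [[-0.4, -0.01, -0.0], np.float64(1.84)] at [0.5185 0.0258]
74 [[-0.4, -0.01, -0.0], np.float64(1.91)] at [0.5198 0.0295]
78 [[-0.4, -0.01, -0.0], np.float64(1.91)] at [0.5212 0.0332]
82 [[-0.4, -0.01, -0.0], np.float64(1.91)] at [0.5228 0.0369]
86 [[-0.4, -0.01, -0.0], np.float64(1.91)] at [0.5244 0.0405]
90 [[-0.4, -0.01, -0.0], np.float64(1.91)] at [0.5262 0.0441]
94 [[-0.4, -0.01, -0.0], np.float64(1.91)] at [0.5281 0.0476]
```

Call:
{"fn": "jog_arm", "kwargs": {"moves": [[[-0.4, -0.005, 0], 1.2, 0.6], [[-0.4, -0.005, 0], 1.45, 0.6], [[-0.4, -0.006, 0], 1.65, 0.6], [[-0.4, -0.007, 0], 1.85, 0.6], [[-0.4, -0.007, 0], 1.9, 0.6], [[-0.4, -0.007, 0], 1.9, 0.6], [[0, 0, 0], 0, 0.6]]}}

```text
time_s: 15.7
tcp_pos: [0.5212, 0.0333, 0.1171]
eef_rot: [-180.0, 0.0, -111.9]
contact_force: [-0.1, 0.7, -2.2]
gripper_width: 0.0118
gripper_force: 40.0
```

Run:
```python
from h import *
k=near();rows(np.arange(82,111,4))
```

```text
t 15.70 s=78.0 left off mm 0.07 z off -0.35 yaw err 0.01 | F along 0.6 left 0.4 up -2.2  Mz 0.01 [0.   0.1  0.01]
82 [[-0.39, -0.01, -0.04], np.float64(1.92)] at [0.5228 0.0369]
86 [[-0.4, -0.01, -0.0], np.float64(1.91)] at [0.5244 0.0405]
90 [[-0.4, -0.01, -0.0], np.float64(1.91)] at [0.5262 0.0441]
94 [[-0.4, -0.01, -0.0], np.float64(1.91)] at [0.5281 0.0476]
98 [[-0.4, -0.01, -0.0], np.float64(1.91)] at [0.5301 0.051 ]
102 [[-0.4, -0.01, -0.0], np.float64(1.91)] at [0.5323 0.0543]
106 [[-0.4, -0.01, -0.0], np.float64(1.91)] at [0.5345 0.0576]
110 [[-0.4, -0.01, -0.0], np.float64(1.91)] at [0.5369 0.0608]
```

No binding, so I go on with 8-row steps.

Call:
{"fn": "jog_arm", "kwargs": {"moves": [[[-0.4, -0.01, 0], 1.91, 0.6], [[-0.4, -0.007, 0], 1.91, 0.6], [[-0.4, -0.007, 0], 1.91, 0.6], [[-0.4, -0.007, 0], 1.91, 0.6], [[-0.4, -0.007, 0], 1.91, 0.6], [[-0.4, -0.007, 0], 1.91, 0.6], [[0, 0, 0], 0, 0.6]]}}

```text
time_s: 16.58
tcp_pos: [0.5323, 0.0544, 0.1171]
eef_rot: [180.0, -0.0, -123.3]
contact_force: [0.1, 0.3, -2.6]
gripper_width: 0.0119
gripper_force: 40.0
```

Run:
```python
from h import *
k=near();rows(np.arange(106,127,4))
```

```text
t 16.57 s=102.0 left off mm -0.00 z off -0.37 yaw err 0.03 | F along 0.3 left 0.1 up -2.6  Mz 0.01 [0.03 0.07 0.01]
106 [[-0.39, -0.01, -0.04], np.float64(1.94)] at [0.5345 0.0576]
110 [[-0.4, -0.01, -0.0], np.float64(1.91)] at [0.5369 0.0608]
114 [[-0.4, -0.01, -0.0], np.float64(1.91)] at [0.5393 0.064 ]
118 [[-0.4, -0.01, -0.0], np.float64(1.91)] at [0.5419 0.067 ]
122 [[-0.4, -0.01, -0.0], np.float64(1.91)] at [0.5445 0.07  ]
126 [[-0.4, -0.01, -0.0], np.float64(1.91)] at [0.5473 0.0728]
```

Call:
{"fn": "jog_arm", "kwargs": {"moves": [[[-0.4, -0.007, 0], 1.91, 0.6], [[-0.4, -0.007, 0], 1.91, 0.6], [[-0.4, -0.007, 0], 1.91, 0.6], [[-0.4, -0.007, 0], 1.91, 0.6], [[0, 0, 0], 0, 0.6]]}}

```text
time_s: 17.2
tcp_pos: [0.542, 0.0673, 0.1171]
eef_rot: [180.0, -0.0, -131.0]
contact_force: [-0.7, -0.2, -3.2]
gripper_width: 0.0116
gripper_force: 40.0
```

Run:
```python
from h import *
k=near();rows(np.arange(k+4,k+30,4))
```

```text
t 17.20 s=118.2 left off mm 0.04 z off -0.42 yaw err 0.12 | F along -0.6 left 0.4 up -3.2  Mz 0.02 [0.09 0.11 0.02]
122.25 [[-0.39, -0.01, -0.04], np.float64(2.03)] at [0.5447 0.0701]
126.25 [[-0.4, -0.01, -0.0], np.float64(1.91)] at [0.5475 0.073 ]
130.25 [[-0.4, -0.01, -0.0], np.float64(1.91)] at [0.5503 0.0758]
134.25 [[-0.4, -0.01, -0.0], np.float64(1.91)] at [0.5533 0.0785]
138.25 [[-0.4, -0.01, -0.0], np.float64(1.91)] at [0.5563 0.081 ]
142.25 [[-0.4, -0.01, -0.0], np.float64(1.91)] at [0.5594 0.0835]
146.25 [[-0.4, -0.01, -0.0], np.float64(1.91)] at [0.5626 0.0859]
```

Call:
{"fn": "jog_arm", "kwargs": {"moves": [[[-0.4, -0.008, 0], 2.0, 0.6], [[-0.4, -0.007, 0], 1.91, 0.6], [[-0.4, -0.007, 0], 1.91, 0.6], [[-0.4, -0.007, 0], 1.91, 0.6], [[-0.4, -0.007, 0], 1.91, 0.6], [[-0.4, -0.007, 0], 1.91, 0.6], [[0, 0, 0], 0, 0.6]]}}

```text
time_s: 18.08
tcp_pos: [0.5597, 0.0838, 0.1171]
eef_rot: [180.0, 0.0, -142.5]
contact_force: [-0.6, 2.7, -2.3]
gripper_width: 0.0113
gripper_force: 40.0
```

Run:
```python
from h import *
k=near();rows(np.arange(k+4,k+46,4))
```

```text
t 18.07 s=142.5 left off mm 0.08 z off -0.41 yaw err 0.15 | F along 1.2 left 2.5 up -2.3  Mz 0.03 [0.95 0.49 0.03]
146.5 [[-0.39, -0.02, -0.04], np.float64(2.06)] at [0.5628 0.086 ]
150.5 [[-0.4, -0.01, -0.0], np.float64(1.91)] at [0.5661 0.0883]
154.5 [[-0.4, -0.01, -0.0], np.float64(1.91)] at [0.5695 0.0904]
158.5 [[-0.4, -0.01, -0.0], np.float64(1.91)] at [0.5729 0.0924]
162.5 [[-0.4, -0.01, -0.0], np.float64(1.91)] at [0.5764 0.0943]
166.5 [[-0.4, -0.01, -0.0], np.float64(1.91)] at [0.5799 0.0961]
170.5 [[-0.4, -0.01, -0.0], np.float64(1.91)] at [0.5835 0.0978]
174.5 [[-0.4, -0.01, -0.0], np.float64(1.91)] at [0.5872 0.0994]
178.5 [[-0.4, -0.01, -0.0], np.float64(1.91)] at [0.5909 0.1008]
182.5 [[-0.4, -0.01, -0.0], np.float64(1.85)] at [0.5946 0.1021]
186.5 [[-0.4, -0.0, -0.0], np.float64(1.64)] at [0.5984 0.1033]
```

A light contact has appeared: 2.5 N pushing left. I ease left by 0.4 mm.

Call:
{"fn": "jog_arm", "kwargs": {"moves": [[[0, 0.04, 0], 0.1, 0.6], [[0, 0, 0], 0, 0.6]]}}

```text
time_s: 18.32
tcp_pos: [0.5592, 0.0835, 0.1173]
eef_rot: [-180.0, 0.0, -142.6]
contact_force: [-0.1, 1.5, -2.6]
gripper_width: 0.0118
gripper_force: 40.0
```

Run:
```python
from h import *
near()
```

```text
t 18.32 s=142.0 left off mm 0.16 z off -0.20 yaw err -0.16 | F along 0.8 left 1.3 up -2.6  Mz -0.03 [ 0.27  0.22 -0.03]
```

Call:
{"fn": "jog_arm", "kwargs": {"moves": [[[-0.3, 0.03, 0], 1.4, 0.6], [[-0.4, -0.005, 0], 1.91, 0.6], [[-0.4, -0.005, 0], 1.91, 0.6], [[0, 0, 0], 0, 0.6]]}}

```text
time_s: 18.82
tcp_pos: [0.5682, 0.0904, 0.1171]
eef_rot: [-180.0, -0.0, -147.9]
contact_force: [0.2, -0.8, -2.9]
gripper_width: 0.0115
gripper_force: 40.0
```

Run:
```python
from h import *
near()
```

```text
t 18.82 s=153.5 left off mm 0.65 z off -0.44 yaw err 0.07 | F along -0.2 left -0.8 up -2.9  Mz 0.03 [0.02 0.04 0.03]
```

Call:
{"fn": "jog_arm", "kwargs": {"moves": [[[-0.4, -0.007, 0], 1.95, 0.6], [[-0.4, -0.007, 0], 1.91, 0.6], [[-0.4, -0.007, 0], 1.91, 0.6], [[0, 0, 0], 0, 0.6]]}}

```text
time_s: 19.32
tcp_pos: [0.5787, 0.0963, 0.1171]
eef_rot: [-180.0, 0.0, -153.6]
contact_force: [0.1, -0.7, -2.1]
gripper_width: 0.0119
gripper_force: 40.0
```

Run:
```python
from h import *
near()
```

```text
t 19.32 s=165.5 left off mm 0.66 z off -0.41 yaw err 0.03 | F along -0.2 left -0.7 up -2.1  Mz 0.02 [-0.01  0.05  0.02]
```

Call:
{"fn": "jog_arm", "kwargs": {"moves": [[[-0.4, -0.007, 0], 1.95, 0.6], [[-0.4, -0.007, 0], 1.91, 0.6], [[-0.4, -0.007, 0], 1.91, 0.6], [[0, 0, 0], 0, 0.6]]}}

```text
time_s: 19.82
tcp_pos: [0.5897, 0.101, 0.1171]
eef_rot: [-180.0, -0.0, -159.4]
contact_force: [-1.0, -0.6, -2.4]
gripper_width: 0.0118
gripper_force: 40.0
```

Run:
```python
from h import *
k=near();rows(np.arange(k+4,k+34,4))
```

```text
t 19.82 s=177.5 left off mm 0.63 z off -0.44 yaw err -0.01 | F along -1.1 left -0.2 up -2.4  Mz 0.03 [-0.03  0.03  0.03]
181.5 [[-0.41, -0.07, -0.04], np.float64(1.87)] at [0.5937 0.1018]
185.5 [[-0.4, -0.0, -0.0], np.float64(1.7)] at [0.5975 0.103 ]
189.5 [[-0.4, -0.0, -0.0], np.float64(1.48)] at [0.6013 0.1042]
193.5 [[-0.4, -0.0, -0.0], np.float64(1.27)] at [0.6051 0.1052]
197.5 [[-0.4, -0.0, -0.0], np.float64(1.06)] at [0.609  0.1062]
201.5 [[-0.4, -0.0, -0.0], np.float64(0.85)] at [0.6129 0.1071]
205.5 [[-0.4, 0.0, 0.0], np.float64(0.64)] at [0.6168 0.1079]
209.5 [[-0.4, 0.0, 0.0], np.float64(0.42)] at [0.6207 0.1088]
```

Call:
{"fn": "jog_arm", "kwargs": {"moves": [[[-0.4, -0.007, 0], 1.87, 0.6], [[-0.4, -0.005, 0], 1.7, 0.6], [[-0.4, -0.005, 0], 1.48, 0.6], [[0, 0, 0], 0, 0.6]]}}

```text
time_s: 20.32
tcp_pos: [0.6011, 0.1047, 0.117]
eef_rot: [-180.0, -0.0, -164.5]
contact_force: [-0.3, 0.6, -3.4]
gripper_width: 0.0116
gripper_force: 40.0
```

Run:
```python
from h import *
near()
```

```text
t 20.32 s=189.5 left off mm 0.53 z off -0.45 yaw err 0.01 | F along -0.1 left 0.7 up -3.4  Mz 0.00 [0.04 0.03 0.  ]
```

Call:
{"fn": "jog_arm", "kwargs": {"moves": [[[-0.4, -0.005, 0], 1.27, 0.6], [[-0.4, -0.005, 0], 1.05, 0.6], [[-0.4, 0, 0], 0.85, 0.6], [[0, 0, 0], 0, 0.6]]}}

```text
time_s: 20.82
tcp_pos: [0.6127, 0.1075, 0.117]
eef_rot: [-180.0, -0.0, -167.6]
contact_force: [0.2, -0.1, -3.2]
gripper_width: 0.0118
gripper_force: 40.0
```

Run:
```python
from h import *
k=near();rows([205,208,210,212,214,216,218])
```

```text
t 20.82 s=201.5 left off mm 0.47 z off -0.45 yaw err 0.03 | F along 0.2 left -0.1 up -3.2  Mz 0.04 [-0.02  0.07  0.04]
205 [[-0.36, -0.05, -0.05], np.float64(0.6)] at [0.6163 0.1078]
208 [[-0.3, 0.0, 0.0], np.float64(0.36)] at [0.6193 0.1085]
210 [[-0.2, 0.0, 0.0], np.float64(0.17)] at [0.6212 0.1089]
212 [[-0.2, 0.0, 0.0], np.float64(0.12)] at [0.6232 0.1093]
214 [[-0.2, 0.0, 0.0], np.float64(0.07)] at [0.6251 0.1097]
216 [[-0.2, 0.0, 0.0], np.float64(0.01)] at [0.6271 0.1101]
218 [[-0.2, 0.0, 0.0], np.float64(-0.0)] at [0.6291 0.1104]
```

Call:
{"fn": "jog_arm", "kwargs": {"moves": [[[-0.35, -0.02, 0], 0.6, 0.6], [[-0.3, 0, 0.05], 0.35, 0.6], [[-0.2, 0, 0], 0.2, 0.6], [[-0.1, 0, 0], 0.1, 0.6], [[-0.1, 0, 0], 0.1, 0.6], [[0, 0, 0], 0, 0.6]]}}

```text
time_s: 21.58
tcp_pos: [0.6228, 0.1094, 0.1167]
eef_rot: [180.0, 0.0, -168.9]
contact_force: [-0.4, -0.2, -3.7]
gripper_width: 0.0118
gripper_force: 40.0
```

Call:
{"fn": "jog_arm", "kwargs": {"moves": [[[-0.05, 0, 0], 0, 0.6], [[-0.05, 0, 0], 0, 0.6], [[0, 0, 0], 0, 0.6]]}}

```text
time_s: 21.95
tcp_pos: [0.6238, 0.1096, 0.1167]
eef_rot: [180.0, 0.0, -168.9]
contact_force: [0.2, 0.7, -3.1]
gripper_width: 0.0114
gripper_force: 40.0
```

Run:
```python
from h import *
near()
```

```text
t 21.95 s=212.8 left off mm 0.18 z off -0.82 yaw err -0.06 | F along 0.3 left 0.7 up -3.1  Mz 0.01 [-0.04  0.06  0.01]
```

Call:
{"fn": "jog_arm", "kwargs": {"moves": [[[-0.05, 0, 0], 0.1, 0.6], [[0, 0, 0], 0, 0.6]]}}

```text
time_s: 22.2
tcp_pos: [0.6243, 0.1097, 0.1167]
eef_rot: [180.0, 0.0, -169.0]
contact_force: [0.7, 0.8, -3.2]
gripper_width: 0.012
gripper_force: 40.0
```

Call:
{"fn": "jog_arm", "kwargs": {"moves": [[[-0.05, 0, 0], 0, 0.6], [[0, 0, 0], 0, 0.6]]}}

```text
time_s: 22.45
tcp_pos: [0.6248, 0.1098, 0.1167]
eef_rot: [180.0, 0.0, -169.0]
contact_force: [0.3, -0.0, -3.4]
gripper_width: 0.0119
gripper_force: 40.0
```

Call:
{"fn": "jog_arm", "kwargs": {"moves": [[[-0.05, 0, 0], 0, 0.6], [[0, 0, 0], 0, 0.6]]}}

```text
time_s: 22.7
tcp_pos: [0.6253, 0.1099, 0.1167]
eef_rot: [180.0, 0.0, -169.0]
contact_force: [0.7, -0.2, -3.3]
gripper_width: 0.0117
gripper_force: 40.0
```

Call:
{"fn": "jog_arm", "kwargs": {"moves": [[[-0.05, 0, 0], 0, 0.6], [[0, 0, 0], 0, 0.6]]}}

```text
time_s: 22.95
tcp_pos: [0.6257, 0.11, 0.1166]
eef_rot: [180.0, -0.0, -169.0]
contact_force: [-0.9, -0.0, -4.2]
gripper_width: 0.0117
gripper_force: 40.0
```

Call:
{"fn": "jog_arm", "kwargs": {"moves": [[[-0.05, 0, 0], 0, 0.6], [[0, 0, 0], 0, 0.6]]}}

```text
time_s: 23.2
tcp_pos: [0.6262, 0.1101, 0.1166]
eef_rot: [-180.0, -0.0, -169.0]
contact_force: [-0.7, 0.7, -2.9]
gripper_width: 0.0116
gripper_force: 40.0
```

Call:
{"fn": "jog_arm", "kwargs": {"moves": [[[-0.04, 0, 0], 0, 0.6], [[0, 0, 0], 0, 0.6]]}}

```text
time_s: 23.45
tcp_pos: [0.6262, 0.1101, 0.1165]
eef_rot: [-180.0, -0.0, -169.1]
contact_force: [-1.2, 0.1, -2.1]
gripper_width: 0.0115
gripper_force: 40.0
```

Call:
{"fn": "jog_arm", "kwargs": {"moves": [[[-0.04, 0, 0], 0, 0.6], [[0, 0, 0], 0, 0.6]]}}

```text
time_s: 23.7
tcp_pos: [0.6263, 0.1101, 0.1165]
eef_rot: [-180.0, -0.1, -169.1]
contact_force: [-4.2, -0.2, -0.9]
gripper_width: 0.0122
gripper_force: 40.0
```

Call:
{"fn": "jog_arm", "kwargs": {"moves": [[[-0.03, 0, 0], 0, 0.6], [[0, 0, 0], 0, 0.6]]}}

```text
time_s: 23.95
tcp_pos: [0.6264, 0.1101, 0.1164]
eef_rot: [-180.0, -0.1, -169.1]
contact_force: [-5.9, 0.7, -0.9]
gripper_width: 0.0116
gripper_force: 40.0
```

Call:
{"fn": "jog_arm", "kwargs": {"moves": [[[-0.03, 0, 0], 0, 0.6], [[0, 0, 0], 0, 0.6]]}}

```text
time_s: 24.2
tcp_pos: [0.6264, 0.1101, 0.1164]
eef_rot: [-180.0, -0.1, -169.1]
contact_force: [-6.6, -0.1, 0.0]
gripper_width: 0.0121
gripper_force: 40.0
```

Contact with the collar is at x=0.6263, where predicted. I bring the push up to about 9 N.

Call:
{"fn": "jog_arm", "kwargs": {"moves": [[[-0.04, 0, 0], 0, 0.6], [[0, 0, 0], 0, 0.6]]}}

```text
time_s: 24.45
tcp_pos: [0.6264, 0.1101, 0.1164]
eef_rot: [-180.0, -0.2, -169.1]
contact_force: [-8.4, 0.4, 1.6]
gripper_width: 0.0115
gripper_force: 40.0
```

Call:
{"fn": "jog_arm", "kwargs": {"moves": [[[0, 0, 0], 0, 0.6]]}}

```text
time_s: 24.58
tcp_pos: [0.6264, 0.1101, 0.1164]
eef_rot: [-180.0, -0.2, -169.1]
contact_force: [-8.8, 0.8, 0.9]
gripper_width: 0.0117
gripper_force: 40.0
```

Run:
```python
from h import *
near()
```

```text
t 24.57 s=215.5 left off mm 0.20 z off -1.11 yaw err -0.13 | F along -8.5 left 2.5 up 0.9  Mz -0.10 [ 0.21  3.06 -0.1 ]
```

Call:
{"fn": "jog_arm", "kwargs": {"moves": [[[-0.01, 0, 0], 0, 0.6], [[0, 0, 0], 0, 0.6], [[0, 0, 0], 0, 0.6], [[0, 0, 0], 0, 0.6], [[0, 0, 0], 0, 0.6]]}}

```text
time_s: 25.2
tcp_pos: [0.6265, 0.1102, 0.1164]
eef_rot: [-180.0, -0.2, -169.1]
contact_force: [-8.7, 0.9, 1.4]
gripper_width: 0.0117
gripper_force: 40.0
```

Call:
{"fn": "jog_arm", "kwargs": {"moves": [[[0, 0, 0], 0, 0.6], [[0, 0, 0], 0, 0.6], [[0, 0, 0], 0, 0.6], [[0, 0, 0], 0, 0.6], [[0, 0, 0], 0, 0.6]]}}

```text
time_s: 25.82
tcp_pos: [0.6264, 0.1101, 0.1164]
eef_rot: [-180.0, -0.2, -169.1]
contact_force: [-8.9, 0.5, 1.6]
gripper_width: 0.0116
gripper_force: 40.0
```

Call:
{"fn": "jog_arm", "kwargs": {"moves": [[[0, 0, 0], 0, 0.6], [[0, 0, 0], 0, 0.6], [[0, 0, 0], 0, 0.6]]}}

```text
time_s: 26.2
tcp_pos: [0.6264, 0.1101, 0.1164]
eef_rot: [-180.0, -0.2, -169.1]
contact_force: [-8.5, 0.4, 1.6]
gripper_width: 0.0119
gripper_force: 40.0
```

Run:
```python
from h import *
near()
```

```text
t 26.20 s=215.2 left off mm 0.17 z off -1.10 yaw err -0.13 | F along -8.2 left 2.0 up 1.6  Mz -0.02 [ 0.23  3.22 -0.02]
```

Call:
{"fn": "jog_arm", "kwargs": {"moves": [[[-0.015, 0, 0], 0, 0.6], [[0, 0, 0], 0, 0.6], [[0, 0, 0], 0, 0.6], [[0, 0, 0], 0, 0.6], [[0, 0, 0], 0, 0.6], [[0, 0, 0], 0, 0.6], [[0, 0, 0], 0, 0.6], [[0, 0, 0], 0, 0.6], [[0, 0, 0], 0, 0.6], [[0, 0, 0], 0, 0.6]]}}

```text
time_s: 27.45
tcp_pos: [0.6265, 0.1101, 0.1164]
eef_rot: [-180.0, -0.2, -169.1]
contact_force: [-8.6, 1.2, 1.2]
gripper_width: 0.0115
gripper_force: 40.0
```

Call:
{"fn": "jog_arm", "kwargs": {"moves": [[[0.05, 0, 0], 0, 0.6], [[0.05, 0, 0], 0, 0.6], [[0, 0, 0], 0, 0.6]]}}

```text
time_s: 27.82
tcp_pos: [0.6263, 0.1102, 0.1164]
eef_rot: [180.0, -0.1, -169.1]
contact_force: [-5.3, 1.4, -0.2]
gripper_width: 0.0116
gripper_force: 40.0
```

Call:
{"fn": "jog_arm", "kwargs": {"moves": [[[0.05, 0.01, 0], 0, 0.6], [[0, 0, 0], 0, 0.6], [[0, 0, 0], 0, 1.5], [[0, 0, 0], 0, 2.2], [[0, 0, 0], 0, 2.8], [[0, 0, 0], 0, 2.8], [[0, 0, 0], 0, 2.8]]}}

```text
time_s: 28.7
tcp_pos: [0.6269, 0.1103, 0.1168]
eef_rot: [180.0, 0.0, -169.0]
contact_force: [0.7, -0.5, 0.1]
gripper_width: 0.0281
gripper_force: 0.0
```

Run:
```python
from h import *
near();im=[]
for n in('side','scene'):
    c=shot(n);p=proj(c,[[.63,.11,.1]])[0].astype(int)
    im.append(cv2.resize(c['pixels'][p[1]-40:p[1]+40,p[0]-45:p[0]+45],None,fx=4.4,fy=4.4,interpolation=cv2.INTER_CUBIC))
cv2.imwrite('pics/s2.png',np.hstack(im))
```

```text
t 28.70 s=215.8 left off mm 0.30 z off -0.71 yaw err -0.11 | F along 0.6 left -0.6 up 0.1  Mz -0.00 [ 0.01 -0.05 -0.  ]
```

View pics/s2.png

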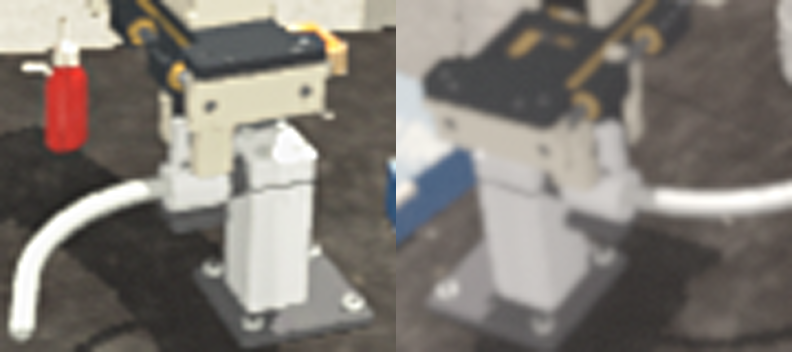

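The runner is released and sits upright by the collar: at (195,190) in the left crop, (610,190) in the right. I retreat straight up.

Call:
{"fn": "jog_arm", "kwargs": {"moves": [[[0, 0, -0.5], 0, 2.8], [[0, 0, -1], 0, 2.8], [[0, 0, -2], 0, 2.8], [[0, 0, -3], 0, 2.8], [[0, 0, -4], 0, 2.8], [[3, 0, -3], 0, 2.8], [[5, 0, -2], 0, 2.8], [[5, 0, 0], 0, 2.8], [[0, 0, 0], 0, 2.8], [[0, 0, 0], 0, 2.8], [[0, 0, 0], 0, 2.8]]}}

```text
time_s: 30.18
tcp_pos: [0.4998, 0.0858, 0.2716]
eef_rot: [-180.0, -0.0, -169.1]
contact_force: [-0.1, 0.2, -0.2]
gripper_width: 0.0277
gripper_force: 0.0
```

Run:
```python
from h import *
im=[];v=np.load('rail.npy');seat=pose0(215.5)[0]
for n in('side','scene'):
    c=shot(n);p=proj(c,[[.63,.11,.1]])[0].astype(int)
    im.append(cv2.resize(c['pixels'][p[1]-40:p[1]+40,p[0]-45:p[0]+45],None,fx=4.4,fy=4.4,interpolation=cv2.INTER_CUBIC))
    for r in regions_of(c,'runner'):
        if np.hypot(*(np.array(r['pixel'])-proj(c,[[*seat,.1]])[0]))<20:
            m=r['pixels'].astype(float);u=np.array([np.cos(np.radians(v[2])),np.sin(np.radians(v[2]))])
            print(n,{d:round(iou(render(c,RUN,*(seat+u*d/1000),v[2],z=.0745),m),3) for d in(-6,-4,-2,0,2)})
cv2.imwrite('pics/s3.png',np.hstack(im))
```

```text
side {-6: np.float64(0.664), -4: np.float64(0.727), -2: np.float64(0.805), 0: np.float64(0.845), 2: np.float64(0.84)}
scene {-6: np.float64(0.618), -4: np.float64(0.678), -2: np.float64(0.741), 0: np.float64(0.791), 2: np.float64(0.801)}
```

View pics/s3.png

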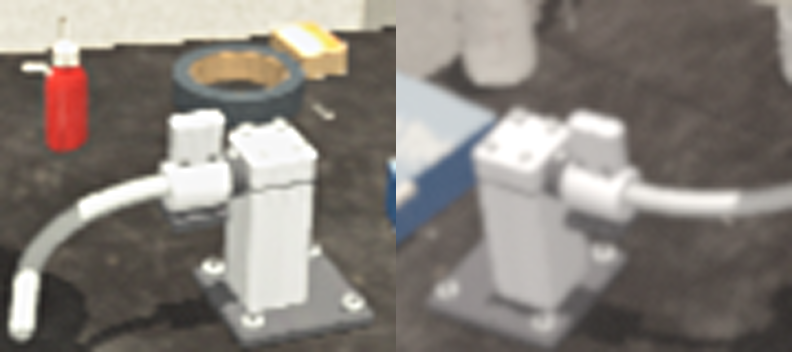

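The runner hangs upright against the collar, at (197,180) left and (597,190) right, and the arm is clear. I hand the job in.

```bash
python3 -c "
from plant import close_job
print(close_job())"
```

```text
the job is handed in; nothing more can be done
None
```

The runner is threaded round the bend and left hanging upright against the end stop collar; I held it there at about 8.5–9 N for over a second, let go and handed the job in at about 30 s, with no rail or stop force reading above 9 N.

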